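# Clip down the tonearm, then refit the record player's volume knob and keep it pressed

### The arm

A 6-joint arm with a two-finger parallel gripper is mounted at the origin on a cart in front of the work surface, level with it; the furniture and walls round the work are solid. World frame = base frame: x ahead of the robot, y to its left, z up, the work surface at z = 0. Lengths are in m, angles in rad, forces in N, time in s.
With the tool pointing down it reaches from about 0.25 to 0.8 m from the base axis. Payload 8.5 kg.
Tool frame: the origin (TCP) lies at the very end of the fingers, on their centre line; the grasp point (between the pads) lies 19 mm behind it; z points along the fingers, y is the line along which they close (so a half turn about z gives the same grasp; the last joint's range is limited). The gripper opens to 85 mm and grips with 20 to 120 N. Pads are 22 mm wide; open, the fingers measure 114 mm over their backs; the gripper's body (76 mm by 85 mm) begins 54 mm behind the grasp point. The pads swing forward as they close: fully open they stand 13 mm farther back than shut.
Start: joints at [-1.196, 0.238, -0.013, 1.319, 0, 1.571], TCP at [0.192, -0.489, 0.231] pointing down, gripper open.
Joint ranges: [-2.66, 2.66], [-1.03, 1.9], [-1.14, 1.46], [-1.82, 2.27], [-1.45, 1.34], [-3.14, 3.14]. Speed limits (rad/s): [2.22, 2.22, 2.79, 3.14, 3.14, 3.14].

### API

Orientations are given as a rotation vector (axis times angle).
In Python, from station import sensors, cams, r gives the robot as it stands.
- The arm moves only by the tool drive_tool, never from a script. Its argument "rows" is one flat list of numbers, 7 for each row, row after row: the shift along the tool's x, y, z in units of 0.8 m (1.0 is 0.8 m), then the turn, a rotation vector about the tool's x, y, z in units of 360 degrees (1.0 is 360 degrees), then the opening, from -1 (shut) to 1 (fully open). A call has 1 to 12 rows; each row is the pose to reach, as a shift and turn from the pose commanded when the call began, along the tool's axes at that moment, turning the shorter way round; what a row does not reach only later rows make up. A row lasts 1/12 s, in which the tool goes at most 41.7 mm and 7.16 degrees, less where a joint would pass 70% of its speed; a pose out of reach is approached as far as the arm can. A call with a number of a shift or a turn outside -1 to 1 is refused whole. A call with a gripper value outside its range is refused whole. The fingers move at their own pace and stop on an object; "newtons" is the grip in N (left out, the last holds). Time passes only in rows, so rows that repeat a pose let the fingers close. It gives the time, the measured TCP pose, the force, the opening and the grip force at its end, in the units of the state.
- sensors.state(): the state, without advancing time (a new reading comes with each control period).
- cams.grab_frame(name): name is "scene" or "top"; returns a dict with "image" (384x512x3 uint8, red, green, blue), "z_map" (384x512 float32, m along the optical axis (not along the pixel's ray), 0 where there is no reading), "fx", "fy", "cx", "cy" (pixels), "position" and "orientation" of the camera in the world. Camera axes: x right, y up, looking along -z (the intrinsics and any distortion apply to the point x, -y, -z); pixel columns grow to the right and rows downward; lengths in m; the calibration is good to about 2 mm. A picture is of the moment at which its call begins.
- r.hand_in(): hands the job in; it is judged then, once.
The state is a dict: "time_s": time; "qpos": joint angles; "joint_velocities": joint speeds; "joint_torque": joint torques, N m; "eef_pos": TCP position; "orientation": TCP orientation; "wrist_force": force on the tool from outside, world axes, zero at the start; "torque": the same for the moment, N m; "finger_gap": opening from 0.0 (shut) to 1.0 (fully open); "grip_force": force on a finger pad.
Only numpy, scipy, OpenCV 4.12 (cv2) and the standard library are available. Lean on these libraries where they do the work, as an engineer would, in place of code of your own. Each camera call takes 0.05 s, during which the arm holds its last target. There are 200 camera calls.

### The job

The shop's record player has lost its volume knob. First swing the flip-over clip of the tonearm rest right over until it lies in its catch, so that the tonearm is safe; then pick up the knob, turn it so that its flat matches the D-shaped shaft, and push it fully home against the spring washer. Finish while still holding the knob and pressing it fully home, so that I can tighten its grub screw: do not let go or ease off. Do not push against the tonearm or the record, and leave the other things where they are.

Things in the scene. Friction and masses are not known exactly. Their poses are not given: they have to be found in the camera images.
- player: Record player, fixed: dark wood plinth, cream deck, 255 (x) x 370 (y) x 65 mm high. Origin: centre of its underside; x to its rear, y to its left (platter side), z up. In this frame (mm; 'deck' is z = 65): platter round (12, 75), radius 97, to 20 above the deck; tonearm rest (10, -88); volume shaft (-62, -148), right of the tonearm; unused speed slider (42, -152), 7 high.
- clip (a joint): Black flip-over clip of the tonearm rest: 0 = shut, level across the tonearm with its nose on the catch lip; grows as it swings up and over to the player's right (1.57 upright, 2.4 its stop). Starts open at 1.7 to 2.2 rad. Stiff hinge (0.01 N m), no spring: it stays at any angle it is left, so it must be brought all the way down.
- clip_hinge (a point): Hinge axis of the clip: (10, -109) in the player's frame, 40 mm above the deck; the axis runs along the player's x. The clip is a flat bar 13 mm wide (along the axis), 3 thick, reaching 44 mm from the axis, with a rounded bead (radius 2.8) along its nose. Shut, its underside is 4.5 mm above the tonearm tube.
- clip_nose (a point): Point on the clip 40 mm from its hinge axis, near the nose; swings with it in the plane across the tonearm. Shut, it is at (10, -69) in the player's frame, 105 mm above the sideboard.
- shaft_base (a point): Brass volume D-shaft: the point where its axis meets the deck. z up along the shaft; its flat faces this frame's -x (at the start within 0.8 rad of the player's front). Diameter 11 mm, flat 1.8 from the axis, top 19 above the deck, chamfered 1.4. It can turn, with 0.025 N m friction. Round its foot a fixed nut, diameter 15, 3.5 high. Clear of the tonearm by 55 mm.
- washer: Sprung steel washer round the shaft, diameter 25; origin: centre of its top, 7 mm above the deck when free. The knob must push it down: 2.3 N starts it, 7.5 N brings the knob's underside onto the nut, 3.5 mm above the deck: fully home. Let go, it lifts the knob again.
- knob: Loose round black knob, aluminium face, diameter 33, height 24 mm, 45 g, face up on the sideboard right of the player. Origin: centre of its underside, z up. D-bore 17 mm deep from below: diameter 12, flat 2.3 from the axis on its -x side; the orange pointer on the face points to -x too. With its x along shaft_base's x, same way round (within 0.12 rad), it fits. Any diameter can be gripped.
- knob_pointer (a point): Outer end of the orange pointer line on the knob's face: 15 mm from its axis on its -x side, 24 mm above its underside.
- tonearm: The delicate tonearm, fixed in its rest; origin and axes as the player's. From its pivot (82, -85) it runs straight to the front end (-114, -85); tube 8 mm thick, 26 to 34 above the deck; pivot and counterweight reach up to 43 above the deck and to x = 120.
- record: Black 175 mm single on the platter; origin: its centre, 82 mm above the sideboard.
- pink_soap: Bystander: wrapped pink soap bar, 53 x 78 x 26 mm; stays where it is. Origin: centre of its underside.
- brush: Bystander: wooden nail brush, 36 x 92 x 33 mm; stays where it is. Origin: centre of its underside.
- jar: Bystander: cream jar with bamboo lid, diameter 68, height 58 mm; stays where it is. Origin: centre of its underside.
- candle: Bystander: candle in a glass, diameter 70, height 78 mm; stays where it is. Origin: centre of its underside.
- screwdriver: Bystander: small screwdriver lying on its side, about 150 long; it is for the grub screw later and is not used by the robot (mm).

How it is judged:
On the way, in this order (a step that is already met when the one before it is completed fails the run):
1. the clip lies shut across the tonearm, in its catch (value of joint clip below 0.12 rad), for 0.2 s.
2. the knob is picked up (height (world z) of knob above 0.03 m and contact force between knob and the fingers above 1 N), for 0.1 s.
3. the knob is on the shaft with its flat matched and pressed home (horizontal distance between knob and shaft_base below 0.002 m and angle between the x axis of knob and the x axis of shaft_base, either way round below 0.35 rad and x of knob_pointer in the frame of shaft_base below -0.012 m and z of knob in the frame of shaft_base below 0.0052 m and contact force between knob and washer above 3 N), for 0.2 s.
At the end, for the whole second after the job is handed in: Clip within 0.12 rad of shut. Knob upright on the shaft, within 2 mm of its axis and 0.35 rad of its flat (the same way round), underside at most 5.2 mm above the deck (home is 3.5), pressing the spring washer with over 3 N, still held by the fingers (over 2 N) and at rest (all of step 3 and value of joint clip below 0.12 rad and angle between knob's own z axis and vertical below 0.12 rad and contact force between knob and the fingers above 2 N and linear speed of knob below 0.02 m/s); the arm keeps its last pose, push and grip.
It fails at once if the tonearm is pushed with more than 5 N (contact force between tonearm and anything else above 5 N).
It fails at once if the record is pushed with more than 5 N (contact force between record and anything else above 5 N).
It fails at once if a bystander is moved by more than 25 mm (distance of any of pink_soap, brush, jar, candle, screwdriver from where it was at the start of the episode above 0.025 m).
It also fails if it takes over 51 s, if anything falls off the work surface, if the arm or the gripper's body presses on something with over 40 N, if the wrist force passes 120 N, or if a joint passes its speed limit or range.

## Working session

There is one attempt and no reset: what is moved stays moved. The work goes in short steps, Python scripts to look and compute and a tool call to move; the robot and the scene stay as the last step left them, time stands still between calls to the robot, and variables do not carry over. Pictures are saved under pics/ and viewed, at most 10 in all, crops included, and the job is handed in when it is done.

Besides the shell and the picture viewer there is one more tool, called after "Emit:" as name(argument=value, ...) on one line, values as JSON. drive_tool: Moves the arm, as the interface text tells. Its arguments: {"type":"object","properties":{"rows":{"type":"array","items":{"type":"number","minimum":-1,"maximum":1}},"newtons":{"type":"number"}},"required":["rows"]}

```bash
mkdir -p pics; ls; python3 - <<'E'
from station import sensors,cams,r
import cv2,numpy as np
s=sensors.state(); print(s)
for n in("scene","top"):
    f=cams.grab_frame(n); np.savez(f'{n}0.npz',**f)
    print(n,f['fx'],f['fy'],f['cx'],f['cy'],f['position'],f['orientation'],[k for k in f])
    cv2.imwrite(f'pics/{n}0.png',cv2.resize(f['image'][:,:,::-1],(800,600),interpolation=cv2.INTER_CUBIC))
E
```

```text
pics
{'time_s': 0.0, 'qpos': array([-1.19598474e+00,  2.38763160e-01, -1.42425635e-02,  1.31919029e+00,
        2.22228475e-05,  1.57083353e+00]), 'joint_velocities': array([ 0.00185564, -0.00163254, -0.00060562,  0.00199714, -0.00050207,
        0.00042283]), 'joint_torque': array([-3.15873527e-03, -5.38773680e+01,  3.46438336e+01,  1.85516628e-02,
       -1.58852617e-04, -2.34711894e-05]), 'eef_pos': array([ 0.19205868, -0.48817227,  0.23069141]), 'orientation': array([-3.08524180e+00, -5.84998055e-01,  3.75205383e-04]), 'wrist_force': array([-0.08971105, -0.48339585, -0.28852777]), 'torque': array([-0.03091992, -0.01450574, -0.01506422]), 'grip_force': 0.0, 'finger_gap': 1.0033652057424236}
scene 496.0441040712069 496.0441040712069 259.8462282164831 193.05486611946336 [-0.27683255  0.7040659   0.65672751] [ 0.5322319  -1.32632101 -2.09357368] ['image', 'z_map', 'fx', 'fy', 'cx', 'cy', 'position', 'orientation']
top 398.9285088518759 398.9285088518759 251.32058379536326 191.54087445872437 [ 0.3617796  -0.14171671  1.17809262] [ 0.10155263 -0.10775977 -1.5527378 ] ['image', 'z_map', 'fx', 'fy', 'cx', 'cy', 'position', 'orientation']
```

View pics/scene0.png

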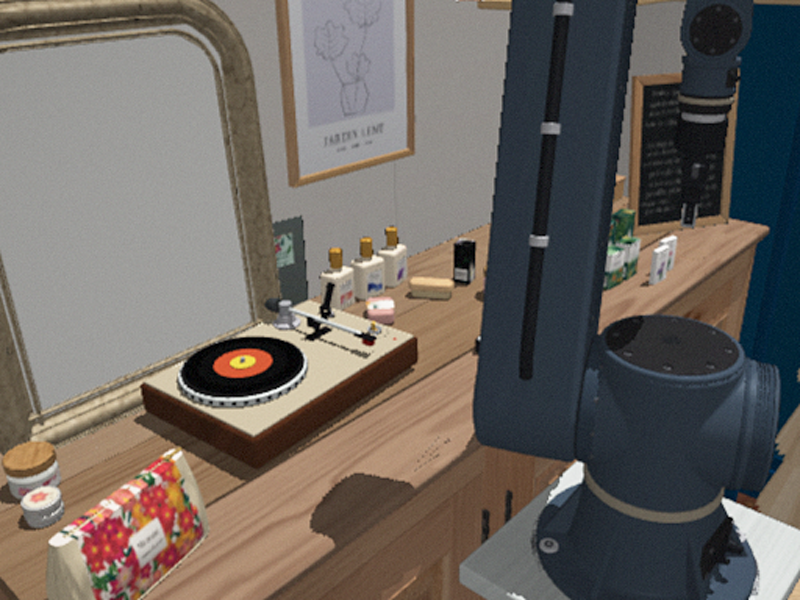

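View pics/top0.png

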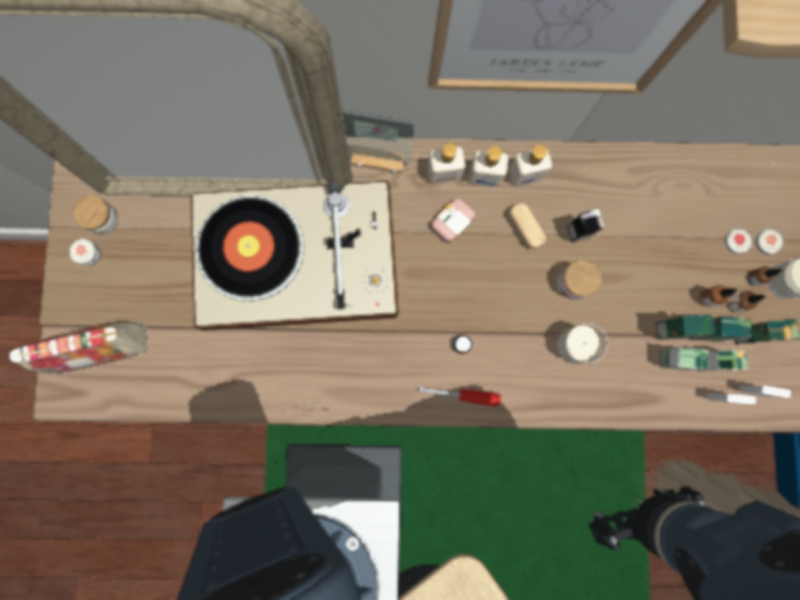

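The scene view shows the player, with the raised clip near (327,295). The top view (800 px scale) shows the player centred near (293,254), the shaft at (375,281), the clip near (345,240) and the knob at (461,344). The screwdriver is at (460,396) and the candle at (582,343).

```bash
cat > h.py <<'E'
import numpy as np,cv2
from scipy.spatial.transform import Rotation as R
def load(n): return dict(np.load(n+'.npz'))
def ray(f,u,v):
    d=np.stack([(np.asarray(u,float)-f['cx'])/f['fx'],-(np.asarray(v,float)-f['cy'])/f['fy'],-np.ones_like(np.asarray(u,float))],-1)
    return R.from_rotvec(f['orientation']).apply(d)
def onz(f,u,v,z):
    d=ray(f,u,v); return f['position']+d*((z-f['position'][2])/d[...,2])[...,None]
def cloud(f):
    v,u=np.mgrid[:384,:512]; d=ray(f,u.ravel(),v.ravel())
    return (f['position']+d*f['z_map'].ravel()[:,None]).reshape(384,512,3)
def proj(f,p):
    q=R.from_rotvec(f['orientation']).inv().apply(np.atleast_2d(p)-f['position'])
    return np.c_[f['cx']-f['fx']*q[:,0]/q[:,2],f['cy']+f['fy']*q[:,1]/q[:,2]]
def tri(f,a,g,b):
    d1=ray(f,*a);d2=ray(g,*b);A=np.c_[d1,-d2];s=np.linalg.lstsq(A,g['position']-f['position'],rcond=None)[0]
    p,q=f['position']+s[0]*d1,g['position']+s[1]*d2
    return (p+q)/2,np.linalg.norm(p-q)
E
python3 - <<'E'
from h import *
t=load('top0');s=load('scene0')
for f,n in((t,'top'),(s,'scene')):
    P=cloud(f); im=f['image'].astype(int)
    m=(np.abs(P[...,2]-.065)<.012)&(im.min(2)>95)&(P[...,0]<.7)&(P[...,0]>.2)
    m=m.astype(np.uint8); k,l,st,c=cv2.connectedComponentsWithStats(m); i=1+np.argmax(st[1:,4]); 
    cnt=max(cv2.findContours((l==i).astype(np.uint8),0,1)[0],key=cv2.contourArea)[:,0]
    W=onz(f,cnt[:,0],cnt[:,1],.065)[:,:2].astype(np.float32)
    rc=cv2.minAreaRect(W); print(n,rc,st[i],np.median(P[l==i][:,2]))
    print(cv2.boxPoints(rc).round(4).tolist())
# knob: top
P=cloud(t);im=t['image']
print(P[210:232,285:307,2].max(), np.median(P[200:240,270:285,2]))
def big(a,n,s): cv2.imwrite(n,cv2.resize(a[:,:,::-1],None,fx=s,fy=s,interpolation=cv2.INTER_CUBIC))
a=np.hstack([cv2.resize(im[135:205,195:265],(400,400),interpolation=cv2.INTER_CUBIC),cv2.resize(im[200:240,275:315],(400,400),interpolation=cv2.INTER_CUBIC)])
b=cv2.resize(s['image'][170:240,170:270],(800,560),interpolation=cv2.INTER_CUBIC)
cv2.imwrite('pics/a1.png',a[:,:,::-1]);cv2.imwrite('pics/b1.png',b[:,:,::-1])
E
```

```text
top ((0.5926328897476196, 0.03956165909767151), (0.24123965203762054, 0.36331504583358765), 4.622957229614258) [ 122  125  132   84 6046] 0.06579508856014737
[[0.4578000009059906, 0.21089999377727509], [0.4869999885559082, -0.15119999647140503], [0.7275000214576721, -0.13179999589920044], [0.698199987411499, 0.23029999434947968]]
scene ((0.5925043821334839, 0.04390829801559448), (0.24094082415103912, 0.3542726933956146), 4.725916862487793) [  93  198  171   81 3658] 0.06332241521123572
[[0.4578000009059906, 0.21050000190734863], [0.4869999885559082, -0.14259999990463257], [0.7271999716758728, -0.12269999831914902], [0.6980000138282776, 0.2303999960422516]]
1.1780926164779215 0.0005633459345124603
```

View pics/a1.png

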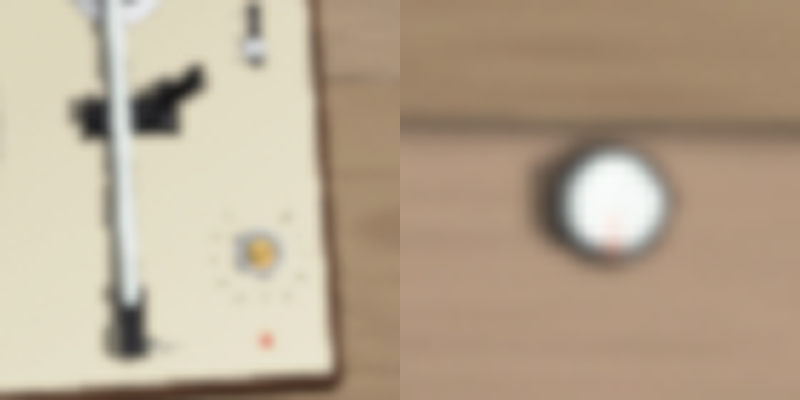

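View pics/b1.png

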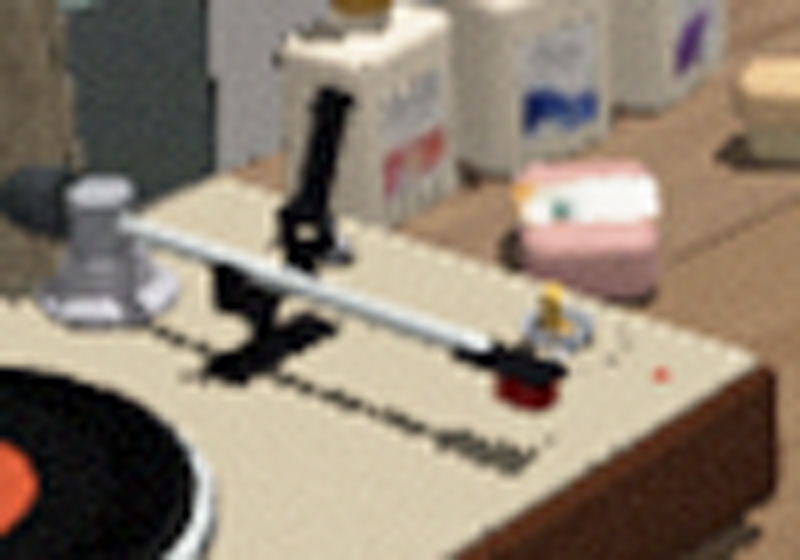

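The top crop (left half) shows the clip nose near (200,78), the shaft with washer at (260,252), and in the right half the knob's pointer straight down at (612,240). The scene crop shows the clip open with its nose at (330,95) and the brass shaft at (553,305). Next I measure all of these.

```bash
python3 - <<'E'
from h import *
from station import cams
for n in('top','scene'):
    F=[cams.grab_frame(n) for _ in range(5)]; f=F[0]; f['image']=np.mean([g['image'] for g in F],0).astype(np.float32); np.savez(n+'1.npz',**f)
t=load('top1');s=load('scene1')
def cen(f,m,w=None,rng=None):
    z=np.zeros(m.shape,bool); a,b,c,d=rng; z[a:b,c:d]=1; m=m&z
    v,u=np.nonzero(m); w=np.ones(len(u)) if w is None else w[m]; return np.array([(u*w).sum(),(v*w).sum()])/w.sum(),m.sum()
def masks(f):
    im=f['image'];r,g,b=im[...,0],im[...,1],im[...,2]
    return r,g,b
# knob face centre & pointer
r,g,b=masks(t); mn=t['image'].min(2)
face,n=cen(t,mn>175,None,(205,235,283,307)); print('face',face,n)
for z in(.022,.024):print(onz(t,*face,z))
red=np.clip(r-b-12,0,None)*(mn>110); pt,n=cen(t,(red>0),red,(210,230,288,304)); print('ptr',pt,n,onz(t,*pt,.024))
P=cloud(t); print('knob z map',P[217:224,292:300,2].round(3).tolist()[3])
# brass
br=np.clip(r-b-60,0,None); c,n=cen(t,br>0,br,(170,190,230,255)); print('brass top',c,n,onz(t,*c,.084))
print(np.round((r-b)[172:186,233:250]).astype(int))
rs,gs,bs=masks(s); q=rs-bs; print(np.round(q[200:216,232:248]).astype(int))
br=np.clip(q-60,0,None); c2,n=cen(s,br>0,br,(202,214,234,244)); print('brass scene',c2,n,tri(t,c,s,c2))
# label
o,n=cen(t,(r-b>90)&(r>150),None,(130,185,130,190)); o2,m=cen(s,(rs-bs>90)&(rs>150),None,(215,250,125,185))
print('label',o,n,o2,m,tri(t,o,s,o2))
print('nose',tri(t,(230,148.6),s,(211.2,181.9)))
yaw=np.deg2rad(4.62);Rz=np.array([[np.cos(yaw),-np.sin(yaw)],[np.sin(yaw),np.cos(yaw)]])
C=np.array([.5926,.0396])
for k,v in dict(rec=(.012,.075),shaft=(-.062,-.148),hinge=(.010,-.109)).items(): print(k,C+Rz@v)
E
```

```text
face [296.078125 219.71875 ] 64
[ 0.43680469 -0.27607013  0.022     ]
[ 0.4366749 -0.2758377  0.024    ]
ptr [297.13500225 224.55360057] 115 [ 0.42276196 -0.27889562  0.024     ]
knob z map [0.023, 0.025, 0.029, 0.028, 0.027, 0.027, 0.027, 0.021]
brass top [240.4199157  178.99789253] 16 [ 0.54348253 -0.11411367  0.084     ]
[[ 29  30  29  29  29  29  28  28  28  28  29  30  31  29  27  27  29]
 [ 29  30  30  29  28  28  27  27  26  27  28  31  31  29  27  27  29]
 [ 29  29  29  29  28  25  22  21  22  23  26  28  29  28  27  27  29]
 [ 30  29  30  30  24  16  13  13  15  17  21  24  26  27  28  28  29]
 [ 30  29  30  21  13  13  23  32  28  19  16  21  25  27  28  28  30]
 [ 29  29  27  14   9  27  59  76  68  41  20  19  23  27  27  28  29]
 [ 28  27  25  11  12  42  82  98  93  67  29  17  22  26  27  28  29]
 [ 28  27  25  12  13  43  83 102 104  81  35  17  22  26  28  28  29]
 [ 28  28  26  14  11  33  72  99 102  72  30  18  23  26  27  27  27]
 [ 28  28  29  18  11  22  50  72  69  43  21  20  24  26  27  27  27]
 [ 28  28  29  26  18  17  24  31  28  20  21  23  26  27  28  2
[... 1050 characters left out ...]
   0  21   1 -10  -7   6  38  40  39  37]
 [  1  23  17  14  10  21  23  20   3  -6  21  33  40  41  40  38]
 [ -2  -3  -2   1   8  34  30  11  13  24  39  40  41  37  34  40]
 [ -4  -2  -2   0  -2   0  -3   1  31  41  40  39  40  37  32  38]]
brass scene [238.84336226 207.33768978] 15 (array([ 0.54632231, -0.11227568,  0.07890733]), np.float64(0.005200858992922031))
label [158.74338624 157.24603175] 756 [154.94827586 232.03831418] 522 (array([0.60237766, 0.11636648, 0.08300495]), np.float64(0.0019838263517051005))
nose (array([ 0.61740666, -0.08466828,  0.14054442]), np.float64(0.004676318653886581))
rec [0.59852    0.11532287]
shaft [ 0.54272238 -0.11291303]
hinge [ 0.61134712 -0.06824037]
```

```bash
cat > wash.py <<'E'
from h import *
def washer(f,rng,z=.07):
    im=f['image'];q=im[...,0]-im[...,2];a,b,c,d=rng
    S=8;sub=cv2.resize(q[a:b,c:d],None,fx=S,fy=S,interpolation=cv2.INTER_CUBIC)
    bg=np.median(sub); m=((np.abs(sub-bg)>8)).astype(np.uint8)
    k,l,st,cc=cv2.connectedComponentsWithStats(m);i=1+np.argmax(st[1:,4])
    cn=max(cv2.findContours((l==i).astype(np.uint8),0,1)[0],key=cv2.contourArea)
    (x,y),ax,an=cv2.fitEllipse(cv2.convexHull(cn))
    u=np.array([(x+.5)/S-.5+c,(y+.5)/S-.5+a]); print('washer',u,np.array(ax)/S,onz(f,*u,z)); return u
if __name__=='__main__':
    t=load('top1');s=load('scene1')
    a=washer(t,(170,188,231,250)); b=washer(s,(202,220,230,248)); print(tri(t,a,s,b))
    im=t['image'];mn=im.min(2)
    # LED orange/red dot, label, platter white ring
    q=im[...,0]-im[...,2]
    print('label top',onz(t,158.74,157.25,.082))
    dk=(im.max(2)<90); z=np.zeros_like(dk);z[115:200,118:200]=1
    cn=max(cv2.findContours((dk&z).astype(np.uint8),0,1)[0],key=cv2.contourArea);e=cv2.fitEllipse(cn);print('record',e,onz(t,*e[0],.082))
    # knob outline (dark+face)
    d=np.abs(im-np.median(im[222:230,270:285],axis=(0,1))).max(2)
    print(np.round(d[210:231,284:308]).astype(int))
    # shaded brass luminance
    print(np.round(im[173:185,234:248,0]).astype(int))
E
python3 wash.py
```

```text
washer [240.02880383 178.54139614] [8.70710564 9.63646984] [ 0.5470916 -0.1126354  0.07     ]
washer [236.66372728 212.56495094] [10.32688904 16.1421814 ] [ 0.54458866 -0.09826895  0.07      ]
(array([ 0.55120079, -0.10994929,  0.06273883]), np.float64(0.007566858648604523))
label top [0.60186692 0.11585798 0.082     ]
record ((158.8596649169922, 157.71725463867188), (60.92387771606445, 62.95344543457031), 64.30036926269531) [0.60053729 0.11546171 0.082     ]
[[ 24  24  24  23  22  23  22  23  23  23  24  25  25  25  25  26  26  26
   25  25  25  24  24  23]
 [ 36  36  34  31  29  28  29  29  29  29  30  31  31  31  31  32  32  31
   30  30  30  30  29  29]
 [ 49  49  48  46  46  46  46  47  49  49  50  51  51  51  50  50  50  48
   46  45  45  45  45  45]
 [ 34  35  35  35  36  37  40  45  52  57  59  59  56  51  46  44  42  41
   40  39  40  41  41  42]
 [ 14  14  14  15  17  23  33  46  62  71  71  65  57  48  40  33  26  21
   21  21  22  22  23  24]
 [  2   2   4   8  17  31  49  67  81  74  47  27  35  28  29  35  25  12
    8   7   8   9   9  10]
 [  2   2   1  14  36  56  74 
[... 1494 characters left out ...]
3 226 228 228 228 228 228 228 224 219 218 225 229]
 [226 225 226 225 222 221 221 223 224 225 224 225 228 229]
 [226 224 219 211 202 200 200 204 212 220 225 228 228 228]
 [224 217 196 186 182 184 188 190 196 207 221 227 227 226]
 [225 213 187 174 174 190 204 202 193 196 213 225 228 227]
 [226 215 189 173 171 193 208 206 197 191 207 223 228 228]
 [226 215 188 170 165 182 199 208 205 193 206 223 228 228]
 [226 214 186 171 167 180 201 214 209 200 211 225 229 229]
 [226 217 191 178 181 191 205 210 205 206 219 227 230 230]
 [227 223 210 196 195 197 197 197 202 216 225 229 227 225]
 [225 226 224 220 218 211 201 200 211 223 229 229 224 219]
 [220 226 229 228 227 225 221 220 224 228 230 229 227 224]]
```

Measurements agree within about 2 mm. The player centre is about (.594,.040) with yaw 4.6°, the clip is at about 2.0 rad, the shaft at about (.545,-.113), and the knob at (.4365,-.276). First I go beside the clip with the fingers shut and tool x along the player's y.

Emit:
drive_tool(rows=[0.665,-0.242,0.025,0,0,-0.203,-1,0.665,-0.242,0.025,0,0,-0.203,-1,0.665,-0.242,0.025,0,0,-0.203,-1,0.665,-0.242,0.025,0,0,-0.203,-1,0.665,-0.242,0.025,0,0,-0.203,-1,0.665,-0.242,0.025,0,0,-0.203,-1,0.665,-0.242,0.025,0,0,-0.203,-1,0.665,-0.242,0.025,0,0,-0.203,-1,0.665,-0.242,0.025,0,0,-0.203,-1,0.665,-0.242,0.025,0,0,-0.203,-1,0.665,-0.242,0.025,0,0,-0.203,-1,0.665,-0.242,0.025,0,0,-0.203,-1])

```text
time_s: 1.6
eef_pos: [0.5679, -0.1558, 0.2137]
orientation: [2.128, 2.31, 0.0]
wrist_force: [0.6, -1.7, 0.2]
finger_gap: 0.001
grip_force: 0.0
```

Emit:
drive_tool(rows=[0,0,0,0,0,0,-1,0,0,0,0,0,0,-1,0,0,0,0,0,0,-1])

```text
time_s: 1.85
eef_pos: [0.5664, -0.1574, 0.2133]
orientation: [-2.13, -2.308, 0.001]
wrist_force: [0.1, -0.5, -0.3]
finger_gap: 0.001
grip_force: 0.0
```

Emit:
drive_tool(rows=[0.05,0.067,0,0,0,0,-1,0.05,0.067,0,0,0,0,-1,0.05,0.067,0.04,0,0,0,-1,0.05,0.067,0.08,0,0,0,-1,0.05,0.067,0.104,0,0,0,-1,0.05,0.067,0.104,0,0,0,-1])

```text
time_s: 2.35
eef_pos: [0.6135, -0.1143, 0.1265]
orientation: [-2.13, -2.302, 0.006]
wrist_force: [-1.1, -0.4, -1.4]
finger_gap: 0.001
grip_force: 0.0
```

```bash
python3 - <<'E'
from station import cams,sensors
import cv2,numpy as np
print(sensors.state()['eef_pos'],sensors.state()['qpos'])
s=cams.grab_frame('scene');t=cams.grab_frame('top')
b=cv2.resize(s['image'][130:230,160:270],(440,400),interpolation=cv2.INTER_CUBIC)
a=cv2.resize(t['image'][100:210,180:270],(328,400),interpolation=cv2.INTER_CUBIC)
cv2.imwrite('pics/c2.png',np.hstack([a,b])[:,:,::-1])
E
```

```text
[ 0.6135098  -0.11431285  0.12648014] [-1.84164094e-01  4.60099808e-01  4.76753568e-02  1.16532242e+00
 -1.00751808e-04  1.30898330e+00]
```

View pics/c2.png

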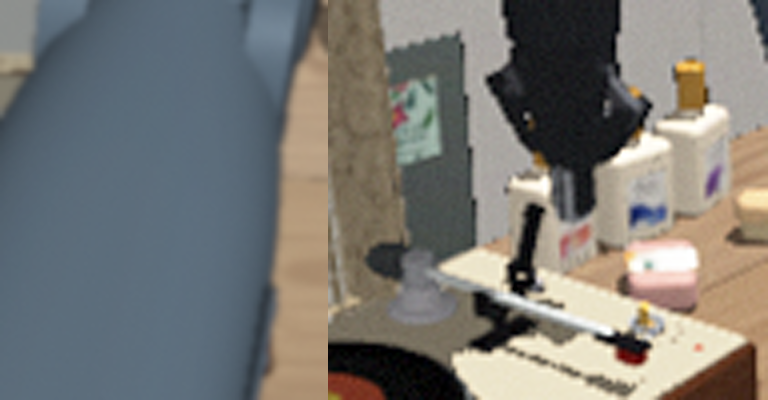

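The gripper stands just right of the open clip, with the fingertip at crop (575,205) and the clip nose at (535,210). Now I push it over along an arc.

Emit:
drive_tool(rows=[0.013,0,0,0,0,0,-1,0.027,0,-0.003,0,0,0,-1,0.041,0,-0.009,0,0,0,-1,0.048,0,-0.008,0,0,0,-1,0.056,0,-0.007,0,0,0,-1,0.063,0,-0.003,0,0,0,-1,0.07,0,0.002,0,0,0,-1,0.077,0,0.01,0,0,0,-1,0.081,0,0.019,0,0,0,-1,0.081,0,0.019,0,0,0,-1,0.081,0,0.019,0,0,0,-1])

```text
time_s: 3.37
eef_pos: [0.6111, -0.0487, 0.1143]
orientation: [-2.13, -2.307, 0.002]
wrist_force: [0.3, 0.2, -0.3]
finger_gap: -0.002
grip_force: 0.0
```

```bash
python3 - <<'E'
from station import cams,sensors
import cv2,numpy as np
print(sensors.state()['eef_pos'])
s=cams.grab_frame('scene')
b=cv2.resize(s['image'][150:230,170:270],(750,600),interpolation=cv2.INTER_CUBIC)
cv2.imwrite('pics/c3.png',b[:,:,::-1])
E
```

```text
[ 0.6111073  -0.04870296  0.11426131]
```

View pics/c3.png

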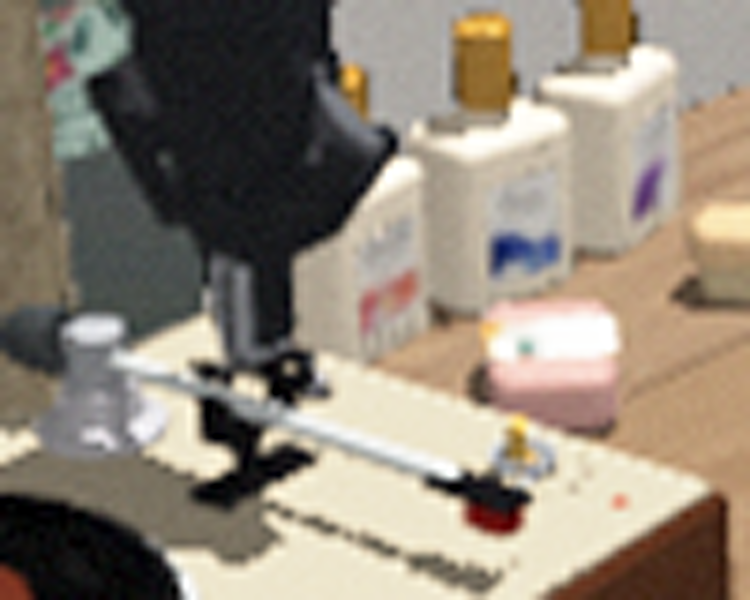

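The clip is now under the fingertip (crop (240,365)), nearly level. Now I press it down gently into the catch.

Emit:
drive_tool(rows=[0.003,0,0.005,0,0,0,-1,0.004,0,0.008,0,0,0,-1,0.004,0,0.01,0,0,0,-1,0.004,0,0.01,0,0,0,-1])

```text
time_s: 3.75
eef_pos: [0.6113, -0.0457, 0.1068]
orientation: [-2.131, -2.307, 0.0]
wrist_force: [0.3, 0.1, -0.7]
finger_gap: -0.002
grip_force: 0.0
```

Emit:
drive_tool(rows=[0,0,0.001,0,0,0,-1,0,0,0.002,0,0,0,-1,0,0,0.002,0,0,0,-1])

```text
time_s: 4.0
eef_pos: [0.6115, -0.0458, 0.1065]
orientation: [2.131, 2.307, 0.001]
wrist_force: [-2.4, 0.3, 5.5]
finger_gap: -0.001
grip_force: 3.0
```

The tip meets firm resistance at z=.1065, which is exactly the shut clip's top, so the clip is in its catch. Next I go up and over to the knob.

Emit:
drive_tool(rows=[0,0,-0.05,0,0,0,-1,0,0,-0.1,0,0,0,-1,-0.04,-0.035,-0.12,0,0,0.02,-1,-0.269,-0.242,-0.12,0,0,0.25,0.3,-0.269,-0.242,-0.12,0,0,0.25,0.3,-0.269,-0.242,-0.12,0,0,0.25,0.3,-0.269,-0.242,-0.12,0,0,0.25,0.3,-0.269,-0.242,-0.12,0,0,0.25,0.3,-0.269,-0.242,-0.12,0,0,0.25,0.3,-0.269,-0.242,-0.12,0,0,0.25,0.3,-0.269,-0.242,-0.12,0,0,0.25,0.3,-0.269,-0.242,-0.12,0,0,0.25,0.3])

```text
time_s: 5.0
eef_pos: [0.4348, -0.2767, 0.2019]
orientation: [3.081, 0.611, 0.001]
wrist_force: [-0.1, 1.1, 0.5]
finger_gap: 0.648
grip_force: 0.0
```

Emit:
drive_tool(rows=[0,0,0,0,0,0,0.3,0,0,0,0,0,0,0.3])

```text
time_s: 5.17
eef_pos: [0.4355, -0.2757, 0.2017]
orientation: [3.078, 0.63, 0.0]
wrist_force: [-0.2, 0.9, -0.2]
finger_gap: 0.65
grip_force: 0.0
```

```bash
python3 - <<'E'
from station import cams,sensors
import cv2,numpy as np
from scipy.spatial.transform import Rotation as R
st=sensors.state();M=R.from_rotvec(st['orientation']).as_matrix()
print(st['eef_pos'],np.arctan2(M[1,0],M[0,0]),st['finger_gap'],st['qpos'][5])
d=np.array([.4365,-.276,.03])-st['eef_pos'];print('units to knob',M.T@d/.8)
s=cams.grab_frame('scene')
b=cv2.resize(s['image'][170:240,170:270],(800,560),interpolation=cv2.INTER_CUBIC)
cv2.imwrite('pics/c4.png',b[:,:,::-1])
E
```

```text
[ 0.43548337 -0.27571812  0.20174263] 0.40395866164739225 0.6499328261638415 2.1731881141636804
units to knob [0.00100634 0.00080228 0.21467848]
```

View pics/c4.png

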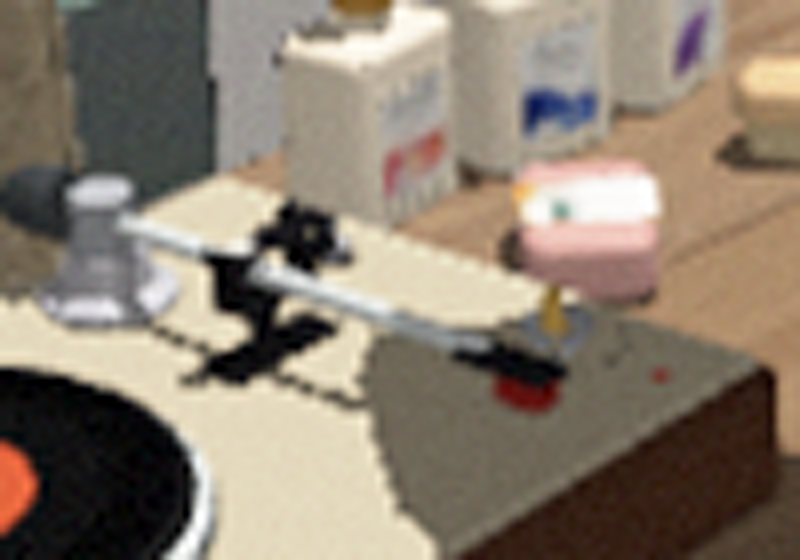

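The raised clip is gone and black parts now lie near the rest at crop (240–310,230–270). I'll confirm numerically with depth and the top view, and re-measure the shaft from the clear views.

```bash
python3 - <<'E'
from h import *
from station import cams
t=cams.grab_frame('top');s=cams.grab_frame('scene')
t0=load('top0');s0=load('scene0')
Cn=np.array([.594,.0397]);a=np.deg2rad(4.62);Rz=np.array([[np.cos(a),-np.sin(a)],[np.sin(a),np.cos(a)]])
# bars: sample brightness on the clip when shut, at top plane z=.1065
for f,g,n in((t,t0,'top'),(s,s0,'scene')):
    for y in range(-109,-62,5):
        p=Cn+Rz@np.array([.010,y/1e3]); u,v=proj(f,[p[0],p[1],.1065])[0].round().astype(int)
        print(n,y,(u,v),'now',f['image'][v,u].astype(int),'before',g['image'][v,u].astype(int))
P=cloud(s);m=(P[...,2]>.112)&(P[...,0]>.55)&(P[...,0]<.68)&(P[...,1]<-.04)&(P[...,1]>-.13);print('scene pts above .112',m.sum(),P[m][:,2].max() if m.any() else 0)
E
```

```text
top -109 (np.int64(224), np.int64(152)) now [68 67 62] before [27 26 27]
top -104 (np.int64(222), np.int64(153)) now [41 41 43] before [32 31 33]
top -99 (np.int64(220), np.int64(153)) now [47 47 49] before [43 42 44]
top -94 (np.int64(219), np.int64(153)) now [47 47 50] before [53 53 54]
top -89 (np.int64(217), np.int64(153)) now [57 56 59] before [157 162 159]
top -84 (np.int64(215), np.int64(153)) now [139 140 137] before [200 207 203]
top -79 (np.int64(213), np.int64(153)) now [220 221 216] before [84 85 84]
top -74 (np.int64(211), np.int64(153)) now [170 171 166] before [59 57 55]
top -69 (np.int64(209), np.int64(153)) now [80 79 75] before [96 92 83]
top -64 (np.int64(208), np.int64(154)) now [103  99  89] before [112 107  96]
scene -109 (np.int64(209), np.int64(196)) now [78 74 69] before [11 10 16]
scene -104 (np.int64(208), np.int64(197)) now [18 15 21] before [ 8 12 11]
scene -99 (np.int64(207), np.int64(198)) now [29 24 29] before [96 88 75]
scene -94 (np.int64(205), np.int64(198)) now [20 14 22] before [39 35 32]
scene -89 (np.int64(204), np.int64(199)) now [22 19 24] before [134 127 107]
scene -84 (np.int64(203), np.int64(200)) now [21 23 26] before [178 165 144]
scene -79 (np.int64(201), np.int64(201)) now [149 147 139] before [218 209 187]
scene -74 (np.int64(200), np.int64(201)) now [212 210 203] before [224 219 203]
scene -69 (np.int64(199), np.int64(202)) now [42 40 43] before [202 206 204]
scene -64 (np.int64(197), np.int64(203)) now [ 4  3 10] before [10 10 12]
scene pts above .112 0 0
```

```bash
python3 - <<'E'
from h import *
from station import cams
t=cams.grab_frame('top');s=cams.grab_frame('scene');np.savez('top2.npz',**t);np.savez('scene2.npz',**s)
t0=load('top0');s0=load('scene0')
print('top now\n',t['image'][146:161,204:230].mean(2).astype(int));print('before\n',t0['image'][146:161,204:230].mean(2).astype(int))
print('z now mm\n',(cloud(t)[146:161,204:230,2]*1e3).astype(int))
print('scene now\n',s['image'][190:212,192:218].mean(2).astype(int));print('z\n',(cloud(s)[190:212,192:218,2]*1e3).astype(int))
E
```

```text
top now
 [[221 221 221 222 222 221 217 198 159 148 189 226 229 220 219 223 224 224
  223 222 222 223 224 225 225 225]
 [222 221 221 222 221 222 218 199 160 148 186 226 230 222 220 223 223 222
  217 212 212 217 222 225 225 225]
 [221 221 222 221 221 221 218 204 169 150 182 223 229 220 218 221 219 214
  196 173 174 197 217 224 225 225]
 [221 222 222 220 218 214 211 202 177 152 169 208 217 203 201 202 198 185
  152 119 128 174 212 223 225 225]
 [222 221 219 214 200 183 178 181 176 159 155 166 166 155 148 145 138 125
   98  75  99 158 208 223 225 226]
 [221 217 208 189 159 131 134 165 192 194 173 136 107  95  87  80  74  68
   57  52  82 142 198 220 225 226]
 [219 207 179 150 117  91 115 173 217 223 199 139  80  57  54  51  50  48
   44  43  66 119 178 215 225 226]
 [218 200 160 125  98  77 108 169 211 219 196 139  83  58  50  47  47  45
   41  39  53  99 162 211 224 226]
 [218 199 157 122  96  73  89 132 163 172 160 135 115  88  61  47  43  41
   40  43  54  91 155 208 224 226]
 [218 200 161 130 106  74  61  80  98 109 131 161 171 135  81  45  35  33
   38  52  66  94 153 208 224 226]
 
[... 8336 characters left out ...]
96  97  94
   63  62  64  62  63  63  63  63]
 [ 64  63  63  61  90  92  93  96  94  88  89  90  89  91  92  94  95  95
   93  97  61  63  64  64  65  61]
 [ 63  64  62  64  89  92  92  93  92  86  88  87  84  85  91  93  93  94
   94  95  97  95  96  61  62  59]
 [ 63  63  64  62  84  87  89  89  86  89  88  84  63  63  61  60  62  90
   91  94  93  95  98  96  96  97]
 [ 65  61  62  60  64  83  86  86  85  85  81  80  63  64  60  65  66  61
   63  62  89  93  93  93  95  95]
 [ 64  64  62  63  64  63  63  63  82  79  76  77  74  66  64  66  67  66
   63  65  64  64  61  91  91  94]
 [ 61  63  63  63  62  64  61  61  63  74  72  74  73  67  66  65  64  66
   65  64  63  63  62  63  62  62]]
```

Depth confirms the clip is level at about 106–107 mm along its whole length (top view columns 209–224), so it is shut. Now I go down on the knob and squeeze it centred.

Emit:
drive_tool(rows=[0.001,0.001,0.05,0,0,0,0.3,0.001,0.001,0.1,0,0,0,0.3,0.001,0.001,0.15,0,0,0,0.3,0.001,0.001,0.19,0,0,0,0.3,0.001,0.001,0.22,0,0,0,0.3,0.001,0.001,0.24,0,0,0,0.3,0.001,0.001,0.244,0,0,0,0.3,0.001,0.001,0.244,0,0,0,0.3,0.001,0.001,0.244,0,0,0,-0.1,0.001,0.001,0.244,0,0,0,-0.4,0.001,0.001,0.244,0,0,0,-0.4,0.001,0.001,0.244,0,0,0,-0.4], newtons=20)

```text
time_s: 6.42
eef_pos: [0.4375, -0.2765, 0.0078]
orientation: [3.077, 0.625, 0.003]
wrist_force: [-0.4, 0.9, 6.5]
finger_gap: 0.383
grip_force: 20.1
```

Emit:
drive_tool(rows=[0,0,-0.003,0,0,0,0.1,0,0,-0.006,0,0,0,0.1,0,0,-0.006,0,0,-0.25,0.1,0,0,-0.006,0,0,-0.25,0.1,0,0,-0.006,0,0,-0.25,0.1,0,0,-0.006,0,0,-0.25,0.1,0,0,-0.006,0,0,-0.25,0.1,0,0,-0.006,0,0,-0.25,0.1,0,0,-0.006,0,0,-0.25,0.1,0,0,-0.006,0,0,-0.25,0.1,0,0,-0.006,0,0,-0.25,0.1,0,0,-0.006,0,0,-0.25,0.1])

```text
time_s: 7.42
eef_pos: [0.4367, -0.2761, 0.0116]
orientation: [2.124, 2.314, 0.0]
wrist_force: [-0.2, -0.8, -0.1]
finger_gap: 0.55
grip_force: 0.0
```

Emit:
drive_tool(rows=[0,0,0,0,0,-0.048,0.1,0,0,0,0,0,-0.048,0.1,0,0,0,0,0,-0.048,0.1,0,0,0,0,0,-0.048,0.1])

```text
time_s: 7.75
eef_pos: [0.4367, -0.276, 0.0116]
orientation: [1.757, 2.604, 0.0]
wrist_force: [0.2, -0.3, 0.2]
finger_gap: 0.548
grip_force: 0.0
```

Emit:
drive_tool(rows=[0,0,0,0,0,0,-0.4,0,0,0,0,0,0,-0.4,0,0,0,0,0,0,-0.4,0,0,0,0,0,0,-0.4])

```text
time_s: 8.08
eef_pos: [0.4367, -0.2761, 0.0116]
orientation: [1.762, 2.601, 0.0]
wrist_force: [-1.3, 0.8, 5.6]
finger_gap: 0.374
grip_force: 19.6
```

Emit:
drive_tool(rows=[0,0,0,0,0,0,0.1,0,0,0,0,0,0,0.1,0,0,-0.05,0,0,0,0.1,0,0,-0.1,0,0,0,0.1,0.107,0.21,-0.2,0,0,0,0.1,0.107,0.21,-0.25,0,0,0,0.1,0.107,0.21,-0.25,0,0,0,0.1,0.107,0.21,-0.25,0,0,0,0.1,0.107,0.21,-0.25,0,0,0,0.1,0.107,0.21,-0.25,0,0,0,0.1])

```text
time_s: 8.92
eef_pos: [0.5641, -0.1313, 0.2143]
orientation: [1.756, 2.6, 0.004]
wrist_force: [0.0, -0.5, -0.1]
finger_gap: 0.549
grip_force: 0.0
```

```bash
cat > knob.py <<'E'
from h import *
from station import cams,sensors
F=[cams.grab_frame('top') for _ in range(4)];t=F[0];t['image']=np.mean([g['image'] for g in F],0).astype(np.float32);np.savez('top3.npz',**t)
print(sensors.state()['eef_pos'],sensors.state()['time_s'])
def knob(t):
    im=t['image'];a,b,c,d=205,236,281,312;S=8
    sub=cv2.resize(im[a:b,c:d],None,fx=S,fy=S,interpolation=cv2.INTER_CUBIC);mn=sub.min(2)
    # bright face (incl. pointer): brighter than the wood in blue
    m=(sub[...,2]>150).astype(np.uint8)
    m=cv2.morphologyEx(m,cv2.MORPH_CLOSE,np.ones((17,17)))
    k,l,st,cc=cv2.connectedComponentsWithStats(m);i=1+np.argmax(st[1:,4])
    hull=cv2.convexHull(max(cv2.findContours((l==i).astype(np.uint8),0,1)[0],key=cv2.contourArea))
    (x,y),ax,an=cv2.fitEllipse(hull);c0=np.array([(x+.5)/S-.5+c,(y+.5)/S-.5+a])
    q=np.clip(sub[...,0]-sub[...,2]-18,0,None);yy,xx=np.mgrid[:q.shape[0],:q.shape[1]]
    w=q*((xx-x)**2+(yy-y)**2<(5.0*S)**2)
    p=np.array([((w*xx).sum()/w.sum()+.5)/S-.5+c,((w*yy).sum()/w.sum()+.5)/S-.5+a])
    C=onz(t,*c0,.024);Pp=onz(t,*p,.024);d=C-Pp
    print('face',c0,np.array(ax)/S,C,'ptr',p,Pp,'r',np.hypot(*d[:2]),'yaw x',np.arctan2(d[1],d[0]))
    print((im[216:227,289:303,0]-im[216:227,289:303,2]).astype(int))
knob(load('top1'));knob(t)
E
python3 knob.py
```

```text
[ 0.56028827 -0.13397157  0.21049106] 9.1167
face [296.12331867 219.7804575 ] [9.73165894 9.8516407 ] [ 0.43649848 -0.27596856  0.024     ] ptr [295.84891333 224.08735348] [ 0.42404877 -0.27517855  0.024     ] r 0.012474745096742165 yaw x -0.06337073907777704
[[34 28 18  5  0 -3 -2 -2 -2  0  8 26 43 49]
 [28 21  7 -1 -3 -2 -2 -1 -2 -2 -1 10 32 47]
 [26 15  1 -3 -2 -2 -1 -1 -2 -2 -2  1 19 41]
 [24 10 -1 -3 -2 -1 -1 -1 -1 -1 -2 -1 10 34]
 [23  7 -2 -3 -2 -1  0  1  0 -1 -2 -1  8 34]
 [23  8 -1 -3 -2  0  5  9  3 -1 -2 -1 14 39]
 [27 13  0 -3 -2  0  9 16  6 -1 -2  2 22 43]
 [34 22  7 -1 -2  1 13 21  9  0  0 11 33 47]
 [43 35 25  9  1  5 24 35 16  3  9 28 43 50]
 [49 46 40 31 20 17 28 35 24 20 31 43 49 51]
 [51 50 48 43 38 36 37 39 39 41 45 49 51 51]]
face [296.70899963 220.07231617] [ 9.82885742 10.40242577] [ 0.43568082 -0.27766383  0.024     ] ptr [296.3351398  224.49131192] [ 0.42290579 -0.27658409  0.024     ] r 0.012820585334345604 yaw x -0.08431907968034646
[[45 36 26 16  4 -1 -2 -3 -2  0  7 22 40 51]
 [39 30 16  2 -2 -2 -2 -1 -2 -2 -1  4 25 46]
 [32 23  7 -2 -2 -1  0 -1 -1 -1 -1 -1 11 37]
 [29 18  2 -3 -2 -1  0  0  0 -1 -1 -1  3 28]
 [28 17  2 -3 -2 -1  0  0  0  0  0 -1  1 24]
 [30 18  1 -3 -2 -1  0  2  3  1 -1 -2  2 25]
 [37 23  4 -2 -2  0  2  7  8  2 -1 -1  6 31]
 [43 32 15  1 -2  0  6 12 12  4 -1  1 18 42]
 [50 41 33 20  5  4 17 26 22 11  3 14 36 51]
 [53 50 47 39 24 13 21 33 31 20 21 36 48 54]
 [55 55 53 49 41 34 34 38 38 38 44 50 54 55]]
```

The knob is centred in the gripper axes at (.437,-.2765). The camera reads (.4357,-.2777), so its bias is about 1.3 mm, and the corrected shaft is at about (.546,-.112). The knob's yaw is about -0.07. Now I go back and take the knob.

Emit:
drive_tool(rows=[-0.107,-0.21,0,0,0,0,0.1,-0.107,-0.21,0,0,0,0,0.1,-0.107,-0.21,0,0,0,0,0.1,-0.107,-0.21,0,0,0,0,0.1,-0.107,-0.21,0,0,0,0,0.1,-0.107,-0.21,0,0,0,0,0.1,-0.107,-0.21,0.05,0,0,0,0.1,-0.107,-0.21,0.1,0,0,0,0.1,-0.107,-0.21,0.15,0,0,0,0.1,-0.107,-0.21,0.2,0,0,0,0.1,-0.107,-0.21,0.2,0,0,0,0.1])

```text
time_s: 10.03
eef_pos: [0.431, -0.2733, 0.0443]
orientation: [-1.756, -2.59, 0.001]
wrist_force: [-1.4, 1.0, -0.0]
finger_gap: 0.548
grip_force: 0.0
```

Emit:
drive_tool(rows=[0,0,0,0,0,0,0.1,0,0,0,0,0,0,0.1])

```text
time_s: 10.2
eef_pos: [0.4368, -0.2765, 0.0526]
orientation: [1.761, 2.601, 0.0]
wrist_force: [0.0, -0.0, 0.4]
finger_gap: 0.546
grip_force: 0.0
```

```bash
cat > to.py <<'E'
import sys,numpy as np
from station import sensors
from scipy.spatial.transform import Rotation as R
st=sensors.state();M=R.from_rotvec(st['orientation']).as_matrix();p=st['eef_pos']
print('t',st['time_s'],p.round(4),'yaw',np.arctan2(M[1,0],M[0,0]).round(4),'tilt',np.arccos(-M[2,2]).round(4),'q',st['qpos'].round(3),'F',st['wrist_force'].round(1),'T',st['torque'].round(2),st['grip_force'],st['finger_gap'])
if len(sys.argv)>3: print('units',(M.T@(np.array(sys.argv[1:4],float)-p)/.8).round(4))
E
python3 to.py .437 -.2765 .003
```

```text
t 10.2 [ 0.4368 -0.2765  0.0526] yaw 1.9512 tilt 0.0006 q [-0.564  0.35  -0.345  0.875  0.     0.626] F [ 0.  -0.   0.4] T [-0.02 -0.01  0.02] 0.0 0.5457566645710451
units [-0.      0.0002  0.062 ]
```

Emit:
drive_tool(rows=[0,0,0.03,0,0,0,0.1,0,0,0.05,0,0,0,0.1,0,0,0.062,0,0,0,0.1,0,0,0.062,0,0,0,0.1,0,0,0.062,0,0,0,-0.5,0,0,0.062,0,0,0,-0.5,0,0,0.062,0,0,0,-0.5,0,0,0.062,0,0,0,-0.5], newtons=50)

```text
time_s: 10.87
eef_pos: [0.4375, -0.2766, 0.0034]
orientation: [1.759, 2.6, 0.0]
wrist_force: [-1.6, 1.1, 7.5]
finger_gap: 0.369
grip_force: 49.8
```

The knob is gripped at 50 N. In the scene view the brass shows only about 7 mm wide and left of the washer's centre. That means its flat is seen edge-on, facing about 225°, so the shaft's x yaw is about 0.78. Lift and carry, turning about +0.855 rad.

Emit:
drive_tool(rows=[0,0,-0.02,0,0,0,-0.5,0,0,-0.06,0,0,0,-0.5,0,0,-0.11,0,0,0,-0.5,0.03,0.045,-0.159,0,0,-0.02,-0.5,0.06,0.085,-0.159,0,0,-0.04,-0.5,0.09,0.13,-0.159,0,0,-0.06,-0.5,0.12,0.175,-0.159,0,0,-0.08,-0.5,0.141,0.202,-0.159,0,0,-0.1,-0.5,0.141,0.202,-0.159,0,0,-0.12,-0.5,0.141,0.202,-0.159,0,0,-0.136,-0.5,0.141,0.202,-0.159,0,0,-0.136,-0.5,0.141,0.202,-0.159,0,0,-0.136,-0.5])

```text
time_s: 11.87
eef_pos: [0.5449, -0.1111, 0.1296]
orientation: [0.529, 3.096, 0.0]
wrist_force: [0.1, -0.1, -0.2]
finger_gap: 0.365
grip_force: 49.8
```

```bash
python3 to.py .546 -.112 .095; python3 - <<'E'
from h import *
from station import cams
s=cams.grab_frame('scene');np.savez('scene4.npz',**s)
cv2.imwrite('pics/d1.png',cv2.resize(s['image'][160:230,195:285],(771,600),interpolation=cv2.INTER_CUBIC)[:,:,::-1])
E
```

```text
t 11.8667 [ 0.5449 -0.1111  0.1296] yaw 2.8034 tilt 0.001 q [-0.201  0.342 -0.133  1.094  0.     0.137] F [ 0.1 -0.1 -0.2] T [-0.   -0.04  0.06] 49.83650664857123 0.36511860776242316
units [-0.0017 -0.0006  0.0433]
```

View pics/d1.png

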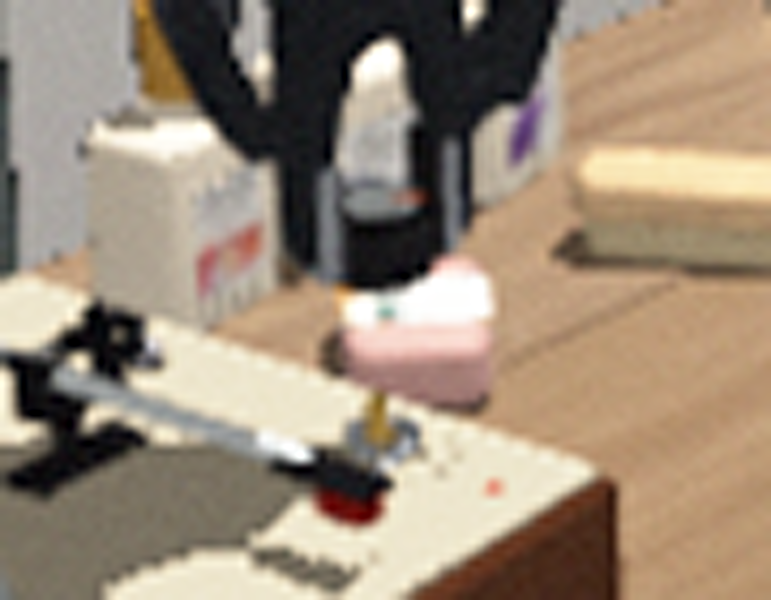

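The knob is held level, with its pointer to the right (crop (415,195)) and the face centred near (382,200). Below it are the washer near (385,437) and the brass near (378,420). I use the held knob to calibrate the scene camera sideways and refine the shaft position.

```bash
python3 - <<'E'
from h import *
s=load('scene4');im=s['image'].astype(int);s1=load('scene1')
P=cloud(s)
print('pred knob col (bottom/top)',proj(s,[[.5449,-.1111,.131],[.5449,-.1111,.155]]).round(2).tolist())
print('pred washer/shaft top for (.546,-.112)',proj(s,[[.546,-.112,.072],[.546,-.112,.084]]).round(2).tolist())
lum=im.mean(2)
print('knob rows 180-194, cols 230-252');print(lum[180:195,230:252].astype(int))
print('r-b');print((im[...,0]-im[...,2])[180:186,232:250])
i1=s1['image'];print('washer lum avg');print(i1.mean(2)[203:217,230:248].astype(int))
E
```

```text
pred knob col (bottom/top) [[239.21, 189.57], [238.88, 180.97]]
pred washer/shaft top for (.546,-.112) [[239.94, 209.89], [239.78, 205.78]]
knob rows 180-194, cols 230-252
[[ 23  35  81 115 104 159 164 150 156 160 179 181 112  28  13  18  56 114
   84  21 138 169]
 [ 25  38  98 125  90 114 124 113 109 118 143 148 101  40  19  17  57 115
   78  20 140 171]
 [ 24  43  95 123  90  84 124 138 136 132 130 124 113  72  36  16  55 114
   83  26 139 170]
 [ 23  37  97 128  84 117 140 140 136 138 135 124 130  96  38  16  43 111
  101  36 105 136]
 [ 27  29 100 125  73  90 124 130 128 127 119 114 118  66  15  15  33 106
   96  36  73 118]
 [ 28  21 100 126  84  34  65  80  74  72  60  54  36  17  21  18  35 111
   96  44 119 162]
 [ 23  23  95 129  89  40  13  12  12  16  12  18  19  19  34  25  36 115
  105  75 145 167]
 [ 28  18  95 126  95  39  15  17   9  19  19  22  29  27  26  21  33 113
  129 127 151 165]
 [ 26  18  99 126  97  42  24  21  22  21  25  28  22  24  26  21  29 104
  143 156 159 159]
 [ 19  16  93 121  90  41  19  22  19  22  23  26  21  24  23  30  56 121
  156 160 156 156
[... 1288 characters left out ...]
174 167 148 103  73  68]
 [197 195 197 196 197 198 201 147  94  87 161 181 190 208 197 165 155 139]
 [197 197 195 197 198 195 174 120  91  89 138 152 159 182 197 201 213 202]
 [196 197 198 198 188 191 135  82  85  90 137 156 148 158 189 198 197 185]
 [201 184 194 202 193 168 128 123 122 118 159 156 165 134 176 199 199 181]
 [226 155 140 180 173 116 108 138 122 118 127 133 145 102 169 199 199 186]
 [191 102  26  96  75  60  76 144 140 152 149 121 139 147 183 200 198 181]
 [ 14  15  17  19  20  21  43 135 151 170 195 166 187 201 200 187 169 187]
 [ 13   7  14  20  23  21  19  17  41  59 132 192 186 191 198 182 158 184]
 [141  99  37  15  19  19  24  22  14   8  49 170 184 190 197 197 199 198]]
```

Emit:
drive_tool(rows=[0,0,0.02,0,0,0,-0.5,0,0,0.035,0,0,0,-0.5,0,0,0.035,0,0,0,-0.5,0,0,0.035,0,0,0,-0.5])

```text
time_s: 12.25
eef_pos: [0.5441, -0.1117, 0.1009]
orientation: [-0.529, -3.096, -0.0]
wrist_force: [0.5, 0.3, -0.5]
finger_gap: 0.369
grip_force: 49.9
```

```bash
python3 to.py .5463 -.1115 .091
```

```text
t 12.25 [ 0.5441 -0.1117  0.1009] yaw 2.8034 tilt 0.001 q [-0.203  0.364 -0.179  1.028  0.     0.136] F [ 0.5  0.3 -0.5] T [-0.01  0.01 -0.01] 49.85060218779836 0.3692195742549679
units [-0.0026  0.0011  0.0123]
```

Emit:
drive_tool(rows=[-0.0026,0.001,0.006,0,0,0,-0.5,-0.0026,0.001,0.012,0,0,0,-0.5,-0.0026,0.001,0.014,0,0,0,-0.5,-0.0026,0.001,0.016,0,0,0,-0.5,-0.0026,0.001,0.018,0,0,0,-0.5,-0.0026,0.001,0.018,0,0,0,-0.5])

```text
time_s: 12.75
eef_pos: [0.5468, -0.1111, 0.0863]
orientation: [-0.524, -3.097, -0.0]
wrist_force: [0.1, -0.2, -0.1]
finger_gap: 0.369
grip_force: 49.9
```

```bash
python3 to.py .5463 -.1115 .091
```

```text
t 12.75 [ 0.5468 -0.1111  0.0863] yaw 2.8063 tilt 0.0002 q [-0.2    0.38  -0.196  0.995  0.     0.135] F [ 0.1 -0.2 -0.1] T [-0.02 -0.03 -0.01] 49.85367148881778 0.36919380887858594
units [ 0.0004 -0.0007 -0.0059]
```

Emit:
drive_tool(rows=[0,0,0.001,0,0,0,-0.5,0,0,0.002,0,0,0,-0.5,0,0,0.003,0,0,0,-0.5,0,0,0.003,0,0,0,-0.5])

```text
time_s: 13.08
eef_pos: [0.5471, -0.1114, 0.0841]
orientation: [0.524, 3.097, -0.001]
wrist_force: [0.0, -2.4, -0.4]
finger_gap: 0.365
grip_force: 49.9
```

Emit:
drive_tool(rows=[0,0,0.001,0,0,0,-0.5,0,0,0.002,0,0,0,-0.5,0,0,0.003,0,0,0,-0.5,0,0,0.003,0,0,0,-0.5])

```text
time_s: 13.42
eef_pos: [0.5471, -0.1114, 0.0816]
orientation: [0.524, 3.097, -0.001]
wrist_force: [0.8, -4.7, -0.2]
finger_gap: 0.37
grip_force: 50.0
```

```bash
python3 to.py
```

```text
t 13.4167 [ 0.5471 -0.1114  0.0816] yaw 2.8062 tilt 0.0007 q [-0.201  0.384 -0.203  0.983 -0.     0.135] F [ 0.8 -4.7 -0.2] T [-0.96 -0.24 -0.03] 49.96515364560764 0.3695183634297334
```

The underside is about 6 mm below the shaft top with no vertical force, so the bore is on the shaft and the flat matches. I ease out the sideways load by about 1 mm and go on down.

Emit:
drive_tool(rows=[-0.0006,-0.0012,0,0,0,0,-0.5,-0.0006,-0.0012,0.002,0,0,0,-0.5,-0.0006,-0.0012,0.004,0,0,0,-0.5,-0.0006,-0.0012,0.005,0,0,0,-0.5,-0.0006,-0.0012,0.005,0,0,0,-0.5])

```text
time_s: 13.83
eef_pos: [0.5469, -0.112, 0.0773]
orientation: [-0.524, -3.097, -0.0]
wrist_force: [1.6, -0.9, -1.7]
finger_gap: 0.367
grip_force: 49.8
```

```bash
python3 to.py
```

```text
t 13.8333 [ 0.5469 -0.112   0.0773] yaw 2.8065 tilt 0.0005 q [-0.202  0.388 -0.208  0.974  0.     0.133] F [ 1.6 -0.9 -1.7] T [-0.26 -0.35 -0.04] 49.821723498171195 0.3674272237844641
```

Emit:
drive_tool(rows=[-0.0005,-0.0002,0.002,0,0,0,-0.5,-0.0005,-0.0002,0.004,0,0,0,-0.5,-0.0005,-0.0002,0.006,0,0,0,-0.5,-0.0005,-0.0002,0.006,0,0,0,-0.5])

```text
time_s: 14.17
eef_pos: [0.5472, -0.1123, 0.0728]
orientation: [-0.524, -3.097, -0.001]
wrist_force: [-1.3, -0.3, 6.4]
finger_gap: 0.366
grip_force: 50.4
```

Emit:
drive_tool(rows=[0.0002,0,0.001,0,0,0,-0.5,0.0002,0,0.002,0,0,0,-0.5,0.0002,0,0.003,0,0,0,-0.5,0.0002,0,0.003,0,0,0,-0.5])

```text
time_s: 14.5
eef_pos: [0.5472, -0.1123, 0.0718]
orientation: [0.524, 3.097, 0.001]
wrist_force: [-4.9, 1.4, 15.9]
finger_gap: 0.369
grip_force: 51.4
```

```bash
python3 to.py
```

```text
t 14.5 [ 0.5472 -0.1123  0.0718] yaw 2.8065 tilt 0.001 q [-0.203  0.393 -0.217  0.96   0.     0.133] F [-4.9  1.4 15.9] T [0.26 0.91 0.07] 51.40100014396012 0.3688333895318496
```

Emit:
drive_tool(rows=[-0.0005,0,0,0,0,0,-0.5,-0.0005,0,0,0,0,0,-0.5,-0.0005,0,0,0,0,0,-0.5])

```text
time_s: 14.75
eef_pos: [0.5472, -0.1123, 0.0718]
orientation: [0.524, 3.097, 0.001]
wrist_force: [-5.8, 1.8, 17.3]
finger_gap: 0.37
grip_force: 51.5
```

```bash
python3 to.py; python3 - <<'E'
from h import *
from station import cams
s=cams.grab_frame('scene')
print(proj(s,[[.5472,-.1123,.0925],[.5472,-.1123,.0685]]).round(1).tolist())
P=cloud(s);print('face z mm',(P[200:207,235:246,2]*1e3).astype(int))
cv2.imwrite('pics/e1.png',cv2.resize(s['image'][170:230,195:275],(800,600),interpolation=cv2.INTER_CUBIC)[:,:,::-1])
E
```

```text
t 14.75 [ 0.5472 -0.1123  0.0718] yaw 2.8065 tilt 0.0005 q [-0.203  0.393 -0.216  0.961  0.     0.133] F [-5.8  1.8 17.3] T [ 0.37  1.21 -0.03] 51.51260724698659 0.3700655665374414
[[239.4, 202.7], [239.7, 210.9]]
face z mm [[21 22 22 21 23 22 22 22 94 95 98]
 [20 23 21 90 90 89 22 20 91 93 94]
 [90 89 89 91 93 92 90 90 89 91 91]
 [92 90 90 89 92 91 91 91 90 92 91]
 [88 91 90 88 91 91 91 91 90 91 87]
 [90 89 91 89 91 90 89 90 89 88 87]
 [90 87 87 88 88 91 88 88 87 88 82]]
```

View pics/e1.png

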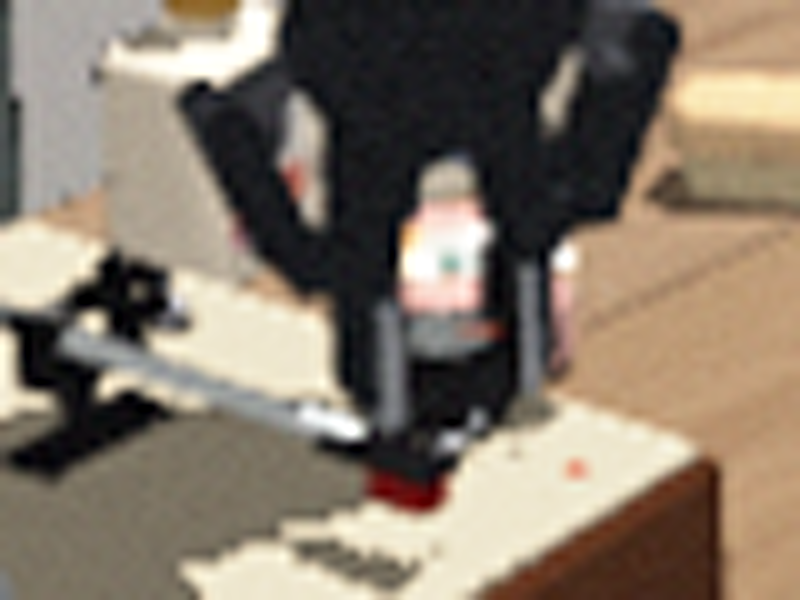

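The knob sits on the shaft with its face at about 90.5 mm in this camera. The camera reads the deck 2.5 mm low, so the face is really near 93 mm, where home puts it (92.5). The pointer is still right (crop (487,328)), the clip is shut and the tonearm is clear. I relieve the side load, keep pressing and hand in.

Emit:
drive_tool(rows=[0.001,0,0,0,0,0,-0.5,0.0015,0,0,0,0,0,-0.5,0.0015,0,0,0,0,0,-0.5,0.0015,0,0,0,0,0,-0.5])

```text
time_s: 15.13
eef_pos: [0.5472, -0.1123, 0.0718]
orientation: [0.524, 3.095, 0.0]
wrist_force: [-1.9, 0.7, 14.3]
finger_gap: 0.368
grip_force: 51.1
```

```bash
python3 -c "
from station import r
print(r.hand_in())"
```

```text
the job is handed in; nothing more can be done
None
```

I handed in the job at about 15 s: the clip is shut in its catch, and the knob is on the shaft with its flat matched, still gripped at about 51 N and pressed home with about 14 N. The hand-in gave no verdict.

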